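Close the ratchet arm of a slide press

ROBOT

A 6-joint arm with a two-finger parallel gripper is mounted at the origin on the work surface. World frame = base frame: x ahead of the robot, y to its left, z up, the work surface at z = 0. Lengths are in m, angles in rad, forces in N, time in s.
With the tool pointing down it reaches from about 0.3 to 0.875 m from the base axis. Payload 6.4 kg.
Tool frame: the origin (TCP) lies on the centre line of the jaws, within the pads' length; the fingertips stand 17 mm ahead of it and the grasp point (between the pads) lies 2 mm behind it; z points along the fingers, y is the line along which they close (so a half turn about z gives the same grasp; the last joint's range is limited). The gripper opens to 85 mm and grips with 20 to 120 N. Pads are 22 mm wide; open, the fingers measure 114 mm over their backs; the gripper's body (76 mm by 85 mm) begins 54 mm behind the grasp point. The pads swing forward as they close: fully open they stand 13 mm farther back than shut.
Start: joints at [-1.39, 0.181, 1.607, -0, 1.354, -0.206], TCP at [0.217, -0.533, 0.223] pointing down, gripper open.
Joint ranges: [-2.99, 2.99], [-0.89, 2.07], [0.3, 2.58], [-1.14, 4.28], [0, 2.63], [-3.12, 3.12]. Speed limits (rad/s): [2.57, 2.57, 3.01, 3.14, 3.14, 3.14].

INTERFACE

Orientations are given as a unit quaternion [x, y, z, w].
In Python, from bench import read_state, viewer, ctrl, models gives the robot as it stands.
- The arm moves only by the tool step_arm, never from a script. Its argument "increments" is text: rows parted by semicolons, each of 6 numbers parted by spaces: the shift along the tool's x, y, z each as a share of 2.5 cm, from -1 to 1, then the turn, a rotation vector about the tool's x, y, z each as a share of 8 degrees, from -1 to 1. A call has 1 to 10 rows; each row shifts and turns the commanded pose from where the row before left it, along the tool's axes as they then stand; what a row does not reach is not made up. A row lasts 1/10 s, in which the tool goes at most 50 mm and 8.59 degrees, less where a joint would pass 70% of its speed; a pose out of reach is approached as far as the arm can. A call with a number of a shift or a turn outside -1 to 1 is refused whole. A call with a gripper value outside its range is refused whole. "gripper" is the opening, from -1 (shut) to 1 (fully open), set as the call begins (left out, the last holds). The fingers move at their own pace and stop on an object; "squeeze" is the grip in N (left out, the last holds). Time passes only in rows, so rows that do not move let the fingers close. It gives the time, the measured TCP pose, the force, the opening and the grip force at its end, in the units of the state.
- read_state(): the state, without advancing time (a new reading comes with each control period).
- viewer.snapshot(name): name is "side" or "top"; returns the picture (384x512x3 uint8, red, green, blue); there is no depth.
- viewer.camera_info(name): a dict with "fov_y" (degrees; the focal length in pixels is half the picture's height over the tangent of half this angle, whatever the lens; pixels are square), "cx", "cy" (the principal point, pixels), "R" (3x3) and "t" (3): a world point X has camera coordinates R X + t. Camera axes: x right, y down, z forward; pixel columns grow to the right and rows downward; lengths in m; the calibration is good to about 2 mm. A picture is of the moment at which its call begins. camera_info takes no time and is no camera call.
- ctrl.finish_job(): hands the job in; it is judged then, once.
Trained networks look in the newest picture that a camera, given by its name, has taken for a name from the list of things; names that differ only in an ending like _2 or _b are one class to them, and where a whole thing is asked for, a point or a joint stands for the part that bears it (a point fixed in the world has none). Each returns a list of dicts, best first, with "p" (0 to 1); they miss things now and then, are a little off and sometimes report something else, mostly with a low value. They report only what shows in the picture. A call takes as long as a camera call.
- models.outline_of(camera, thing): "pixels" (384x512 bool, what is visible of it) and "uv" ([column, row] in pixels, amid what is visible of it).
- models.spot_point(camera, thing): "uv" ([column, row] in pixels: a listed point, or the origin of a listed thing).
The state is a dict: "t": time; "joint_positions": joint angles; "qvel": joint speeds; "tau": joint torques, N m; "position": TCP position; "ee_rot": TCP orientation; "wrist_force": force on the tool from outside, world axes, zero at the start; "moment": the same for the moment, N m; "width": finger opening in m; "grasp_force": force on a finger pad.
Only numpy, scipy, OpenCV 4.12 (cv2) and the standard library are available. Lean on these libraries where they do the work, as an engineer would, in place of code of your own. Each camera call takes 0.05 s, during which the arm holds its last target. There are 200 camera calls.

TASK

Close the slide press on the bench: with a fingertip press the thumb plate of its ratchet pawl all the way down, so that the pawl is free of the teeth and stays so, then push the black cross handle down past the teeth until the arm is fully down on the slide. Only touch and push, steadily and without slamming: never force the arm against an engaged pawl and do not lift it. Leave the pawl free at the end and everything else on the bench where it stands.

Things in the scene. Friction and masses are not known exactly. Their poses are not given: they have to be found in the camera images.
- press: slide press, fixed to the bench: white base plate 250 x 110 x 18 mm with a pale swinging arm 20 mm wide. Origin: centre of the base's underside, on the bench; x runs along the base from the handle end (-x) to the pawl end (+x), z up. The arm's hinge axis runs along the press's y through (30, 0, 75) mm. The pawl's pivot axis runs along y through (85, 0, 115) mm, between two uprights (24 mm long in x, tops at 123 mm)
- handle (a point): centre of the black round cross handle at the free end of the arm, 18 mm in diameter, 100 mm long along the press's y, 190 mm from the hinge. Raised at the start; with the arm fully down it lies at (-160, 0, 75) mm in the press frame. Push it from above; it travels on an arc about the hinge
- press_arm (a joint): angle of the arm, rad: 0 = level, fully down on the slide (a hard stop), positive = raised; starts between 0.80 and 1.05, can go to 1.15. The hinge is stiff: the arm stays where it is left, and a downward push of about 2 to 6 N at the handle moves it. With the pawl engaged it is blocked after a small movement, at 0.78 (giving up to 0.06 more under a hard push; lower teeth at 0.58, 0.38, 0.18)
- thumb_plate (a point): middle of the top face of the pawl's steel thumb plate, 30 x 30 x 5 mm, ribbed, flat at the start and 135 mm above the bench at (130, 0) mm in the press frame; free space under it. Pushing it down about 17 mm tips the pawl out of the teeth
- pawl (a joint): angle of the pawl, rad: 0 = engaged in the teeth (start), positive = thumb plate pressed down, 0.40 = fully down (hard stop). The pivot is stiff (about 2 to 4 N on the plate) and the pawl has no spring: it stays where it is left
- dropper_mid (a point): amber dropper bottle, 34 mm across, 75 mm high, loose, beside the press; point half-way up
- pot_mid (a point): specimen pot with lid, 56 mm across, 55 mm high, loose, beside the press; point half-way up
- mailer_mid (a point): flat white slide mailer 85 x 40 x 18 mm, loose, beside the press; point at its centre
- beaker_mid (a point): small glass beaker, 60 mm across, 75 mm high, loose; point half-way up
- stain_jar_mid (a point): glass staining jar 55 x 65 x 85 mm, loose; point at its centre
- slide_box_mid (a point): closed white slide box 170 x 110 x 43 mm, loose; point near its centre

How it is judged:
On the way, in this order (a step that is already met when the one before it is completed fails the run):
1. the pawl is pressed free while the arm is still up (value of joint pawl above 0.28 rad and value of joint press_arm above 0.7 rad), for 0.2 s.
2. the arm is pushed fully down (value of joint press_arm below 0.05 rad and value of joint pawl above 0.2 rad), for 0.2 s.
At the end, for the whole second after the job is handed in: The arm is fully down (within 0.05 rad of level) and at rest, the pawl is still free (over 0.2 rad), and every other thing is within 30 mm of where it stood (all of step 2 and velocity of joint press_arm between -0.05 and 0.05 rad/s and distance of each of dropper_mid, pot_mid, mailer_mid, beaker_mid, stain_jar_mid, slide_box_mid from where it was at the start of the episode below 0.03 m); the robot touches nothing.
It fails at once if the arm is forced (over 30 N) against the engaged pawl (value of joint pawl below 0.09 rad and contact force between any of the fingers, the arm and press_arm above 30 N).
It fails at once if the arm is lifted (rising faster than 0.25 rad/s, or above 1.11 rad) (value of joint press_arm above 1.11 rad or (value of joint press_arm above 0.1 rad and velocity of joint press_arm above 0.25 rad/s)).
It fails at once if the arm is slammed down (faster than 2.5 rad/s) (velocity of joint press_arm below -2.5 rad/s).
It fails at once if a bystander is moved by more than 30 mm or lifted (distance of any of dropper_mid, pot_mid, mailer_mid, beaker_mid, stain_jar_mid, slide_box_mid from where it was at the start of the episode above 0.03 m).
It also fails if it takes over 43 s, if anything falls off the work surface, if the arm or the gripper's body presses on something with over 40 N, if the wrist force passes 120 N, or if a joint passes its speed limit or range.

## Working session

There is one attempt and no reset: what is moved stays moved. The work goes in short steps, Python scripts to look and compute and a tool call to move; the robot and the scene stay as the last step left them, time stands still between calls to the robot, and variables do not carry over. Pictures are saved under pics/ and viewed, at most 10 in all, crops included, and the job is handed in when it is done.

Besides the shell and the picture viewer there is one more tool, called after "Emit:" by a JSON object that holds its "fn" and its "kwargs", one argument or row to a line. step_arm: Moves the arm, as the interface text tells. Shift numbers are shares of 2.5 cm and turn numbers shares of 8 degrees, none past 1 either way. Its arguments: {"type":"object","properties":{"increments":{"type":"string"},"gripper":{"type":"number"},"squeeze":{"type":"number"}},"required":["increments"]}

```bash
mkdir -p pics; cat > h.py <<'E'
import numpy as np, cv2
from bench import read_state, viewer, ctrl, models
def cam(n):
    c=viewer.camera_info(n); f=192/np.tan(np.radians(c["fov_y"])/2)
    return f,c["cx"],c["cy"],np.array(c["R"]),np.array(c["t"])
def proj(n,X):
    f,cx,cy,R,t=cam(n); p=np.atleast_2d(X)@R.T+t
    return np.c_[f*p[:,0]/p[:,2]+cx,f*p[:,1]/p[:,2]+cy]
def ray(n,uv):
    f,cx,cy,R,t=cam(n); d=R.T@np.array([(uv[0]-cx)/f,(uv[1]-cy)/f,1]); return -R.T@t,d/np.linalg.norm(d)
def atz(n,uv,z):
    o,d=ray(n,uv); return o+d*(z-o[2])/d[2]
E
python3 - <<'E'
from h import *
a=viewer.snapshot("side");b=viewer.snapshot("top")
cv2.imwrite("pics/s0.png",a[:,:,::-1]);cv2.imwrite("pics/t0.png",b[:,:,::-1])
for n in("side","top"):
    c=cam(n);print(n,np.round(-c[3].T@c[4],3),cam(n)[0])
    for th in("press","handle","thumb_plate","dropper_mid","pot_mid","mailer_mid","beaker_mid","stain_jar_mid","slide_box_mid"):
        print(th,[(np.round(r["uv"],1),round(r["p"],2)) for r in models.spot_point(n,th)[:2]])
E
```

```text
side [0.523 0.721 0.889] 494.3716579754297
press [(array([263.1, 240.2]), 0.73)]
handle [(array([282.5, 142.9]), 0.55)]
thumb_plate [(array([244.9, 252. ]), 0.64)]
dropper_mid [(array([229.9, 187.1]), 0.88), (array([262.3, 240. ]), 0.31)]
pot_mid [(array([314.4, 255. ]), 0.85)]
mailer_mid []
beaker_mid [(array([329.6, 221.7]), 0.89)]
stain_jar_mid [(array([213.5, 307.2]), 0.79)]
slide_box_mid [(array([211.6, 306. ]), 0.7), (array([310.3, 154.1]), 0.66)]
top [ 0.454 -0.006  1.175] 434.65710643389633
press [(array([246.7, 264.4]), 0.69), (array([233.8, 213.4]), 0.67)]
handle [(array([257.8, 209.6]), 0.69)]
thumb_plate [(array([177.9, 193.4]), 0.88)]
dropper_mid [(array([275.6, 170.9]), 0.58)]
pot_mid [(array([217.2, 252.5]), 0.89)]
mailer_mid [(array([225.3, 153. ]), 0.96)]
beaker_mid [(array([245.5, 264.6]), 0.63)]
stain_jar_mid [(array([159.4, 177. ]), 0.71)]
slide_box_mid [(array([338.2, 238.6]), 0.58)]
```

View pics/s0.png

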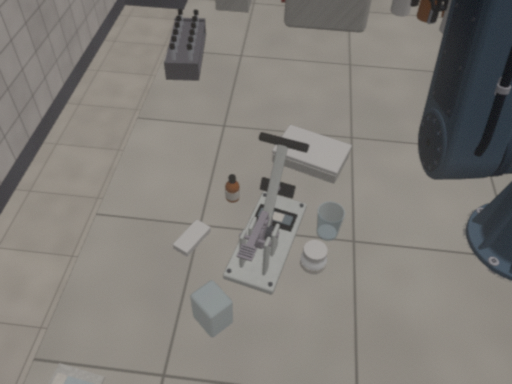

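View pics/t0.png

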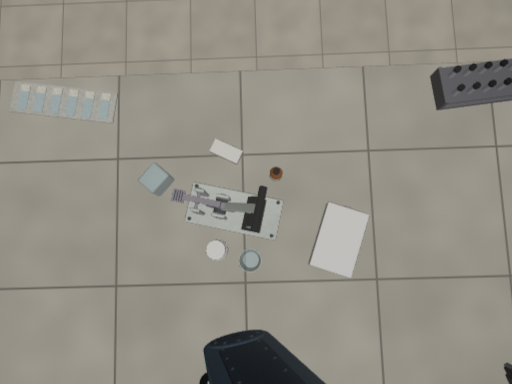

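The side view shows the press at about (265,240), with the thumb plate at (247,252) and the raised handle at (283,142). In the top view the plate is at (178,195), the base runs from about (188,183) to (280,238), and the handle is at (258,208). Next I'll fit the press pose.

```bash
python3 - <<'E'
from h import *
from scipy.optimize import least_squares
a=cv2.imread("pics/s0.png");b=cv2.imread("pics/t0.png")
A=cv2.resize(a[120:300,200:350],None,fx=3.3,fy=3.3,interpolation=cv2.INTER_CUBIC)
B=cv2.resize(b[170:250,160:300],None,fx=4,fy=4,interpolation=cv2.INTER_CUBIC)
obs=[("top",(177.9,194),"th"),("side",(246,252),"th"),("top",(257.8,209),"h"),("side",(282.5,142.9),"h")]
# base corners top, z=18
cor=[("top",(189,184)),("top",(186,221)),("top",(278,238)),("top",(283,201))]
for n,uv in cor: print(np.round(atz(n,uv,.018),3))
print("th",np.round(atz("top",(177.9,194),.135),3),np.round(atz("side",(246,252),.135),3))
def pts(p):
    x,y,ps,q=p; c,s=np.cos(ps),np.sin(ps)
    L=np.array([[.130,0,.135],[.03-.19*np.cos(q),0,.075+.19*np.sin(q)],[.125,.055,.018],[.125,-.055,.018],[-.125,-.055,.018],[-.125,.055,.018]])
    return L@np.array([[c,-s,0],[s,c,0],[0,0,1]]).T+[x,y,0]
# which way: +x towards plate
c0=np.mean([atz(n,u,.018) for n,u in cor],0); d=atz("top",(177.9,194),.135)-c0
ps=np.arctan2(d[1],d[0])
# order corners by local y sign
def res(p):
    P=pts(p); r=[proj("top",P[0])[0]-obs[0][1],proj("side",P[0])[0]-obs[1][1],proj("top",P[1])[0]-obs[2][1],proj("side",P[1])[0]-obs[3][1]]
    C=proj("top",P[2:])
    for u in cor: r.append(min((C-u[1]),key=lambda e:e@e))
    return np.ravel(r)
s=least_squares(res,[*c0[:2],ps,.9],loss="soft_l1")
print(np.round(s.x,4),np.degrees(s.x[2]),np.round(res(s.x).reshape(-1,2),1)); P=pts(s.x);print(np.round(P,3))
np.save("pose.npy",s.x)
x,y,psi,q=s.x
for img,n,o,k,O in((A,"side",(200,120),3.3,0),(B,"top",(160,170),4,0)):
    for w in proj(n,P): cv2.circle(img,tuple(int(v) for v in (w-o)*k),4,(0,0,255),1)
w=max(A.shape[1],B.shape[1]);
cv2.imwrite("pics/A.png",A);cv2.imwrite("pics/B.png",B)
st=read_state();print(st["t"],st["ee_rot"],st["width"])
E
```

```text
[0.63  0.19  0.018]
[0.53  0.199 0.018]
[ 0.478 -0.045  0.018]
[ 0.576 -0.062  0.018]
th [0.588 0.197 0.135] [0.584 0.2   0.135]
[0.5543 0.0718 1.3423 1.0155] 76.910093830485 [[-0.5  1.9]
 [ 0.2 -0.7]
 [ 0.  -0.6]
 [-0.1 -1.1]
 [ 3.1 -2.4]
 [-2.8  0.5]
 [-2.9  2.2]
 [ 0.1 -1.4]]
[[ 0.584  0.198  0.135]
 [ 0.538  0.003  0.236]
 [ 0.529  0.206  0.018]
 [ 0.636  0.181  0.018]
 [ 0.58  -0.062  0.018]
 [ 0.472 -0.037  0.018]]
1.0 [ 9.81355753e-01  1.92200116e-01 -9.59672021e-07  3.94038504e-05] 0.08551077673064293
```

View pics/A.png

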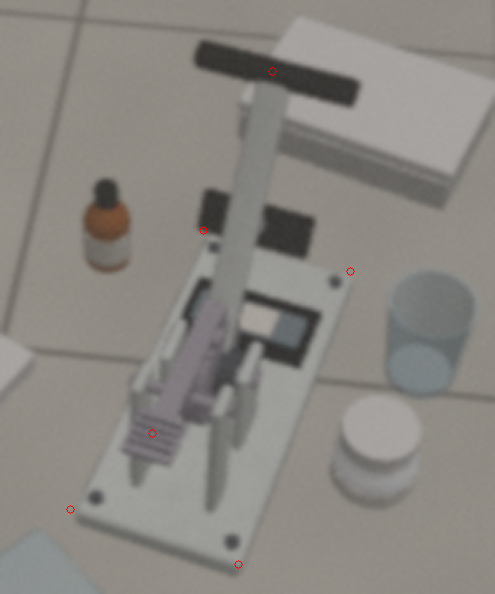

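View pics/B.png

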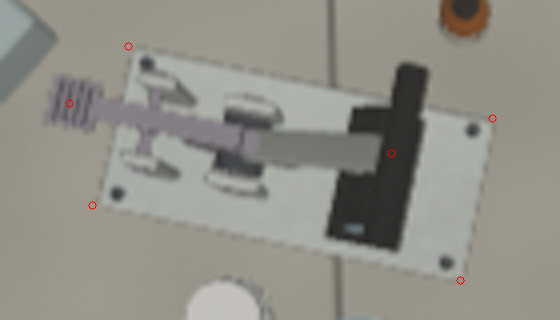

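The fitted points line up with the picture: in crop A the plate is at (152,433) and the handle at (272,72), and in crop B the plate is at (70,103). First I'll shut the gripper, rise and turn the tool to the press axis.

Emit:
{"fn": "step_arm", "kwargs": {
  "increments": "0 0 -0.6 0 0 -0.98; 0 0 -0.6 0 0 -0.98; 0 0 -0.6 0 0 -0.98; 0 0 -0.6 0 0 -0.98; 0 0 -0.6 0 0 -0.98; 0 0 -0.6 0 0 -0.98; 0 0 -0.6 0 0 -0.98",
  "gripper": -1
}}

```text
t: 1.7
position: [0.2169, -0.5325, 0.3285]
ee_rot: [0.781, 0.625, 0.0, 0.0]
wrist_force: [-0.0, -0.2, -0.0]
width: -0.0004
grasp_force: 0.0
```

Emit:
{"fn": "step_arm", "kwargs": {
  "increments": "0.97 0.23 0 0 0 0;0.97 0.23 0 0 0 0;0.97 0.23 0 0 0 0;0.97 0.23 0 0 0 0;0.97 0.23 0 0 0 0;0.97 0.23 0 0 0 0;0.97 0.23 0 0 0 0;0.97 0.23 0 0 0 0;0.97 0.23 0 0 0 0;0.97 0.23 0 0 0 0"
}}

```text
t: 2.7
position: [0.3277, -0.3082, 0.328]
ee_rot: [0.782, 0.623, 0.0, 0.0]
wrist_force: [-0.0, 0.8, -0.2]
width: 0.0001
grasp_force: 0.0
```

Emit:
{"fn": "step_arm", "kwargs": {
  "increments": "0.97 0.23 0 0 0 0;0.97 0.23 0 0 0 0;0.97 0.23 0 0 0 0;0.97 0.23 0 0 0 0;0.97 0.23 0 0 0 0;0.97 0.23 0 0 0 0;0.97 0.23 0 0 0 0;0.97 0.23 0 0 0 0;0.97 0.23 0 0 0 0;0.97 0.23 0 0 0 0"
}}

```text
t: 3.7
position: [0.4381, -0.0847, 0.3281]
ee_rot: [0.782, 0.623, 0.0, 0.0]
wrist_force: [0.5, 0.8, 1.1]
width: 0.0002
grasp_force: 0.0
```

Emit:
{"fn": "step_arm", "kwargs": {
  "increments": "0.97 0.23 0 0 0 0;0.97 0.23 0 0 0 0;0.97 0.23 0 0 0 0;0.97 0.23 0 0 0 0;0.97 0.23 0 0 0 0;0.97 0.23 0 0 0 0;0.97 0.23 0 0 0 0;0.97 0.23 0 0 0 0;0.97 0.23 0 0 0 0;0.97 0.23 0 0 0 0"
}}

```text
t: 4.7
position: [0.5485, 0.1388, 0.3279]
ee_rot: [0.782, 0.623, 0.0, 0.0]
wrist_force: [-0.3, -0.2, 1.4]
width: -0.0
grasp_force: 0.0
```

Emit:
{"fn": "step_arm", "kwargs": {
  "increments": "0.97 0.23 0 0 0 0;0.97 0.23 0 0 0 0;0.97 0.23 0 0 0 0;0 0 0 0 0 0;0 0 0 0 0 0"
}}

```text
t: 5.2
position: [0.5811, 0.2049, 0.3274]
ee_rot: [0.782, 0.623, -0.0, -0.0]
wrist_force: [-0.3, -0.8, 0.2]
width: 0.0002
grasp_force: 0.0
```

Emit:
{"fn": "step_arm", "kwargs": {
  "increments": "0 0.16 0.8 0 0 0;0 0 0.8 0 0 0;0 0 0.8 0 0 0;0 0 0.8 0 0 0;0 0 0.8 0 0 0;0 0 0.8 0 0 0;0 0 0.8 0 0 0;0 0 0.8 0 0 0;0 0 0 0 0 0"
}}

```text
t: 6.1
position: [0.5829, 0.2024, 0.1649]
ee_rot: [0.783, 0.622, -0.003, -0.001]
wrist_force: [-1.1, -0.4, 0.0]
width: -0.0002
grasp_force: 0.0
```

```bash
python3 - <<'E'
from h import *
a=viewer.snapshot("side")[:,:,::-1];b=viewer.snapshot("top")[:,:,::-1]
A=cv2.resize(a[130:310,180:330],None,fx=3.2,fy=3.2,interpolation=cv2.INTER_CUBIC)
B=cv2.resize(b[130:280,120:270],None,fx=2.1,fy=3.84,interpolation=cv2.INTER_CUBIC)
cv2.imwrite("pics/c1.png",np.hstack([A,B[:576]]))
E
```

```text
(no output)
```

View pics/c1.png

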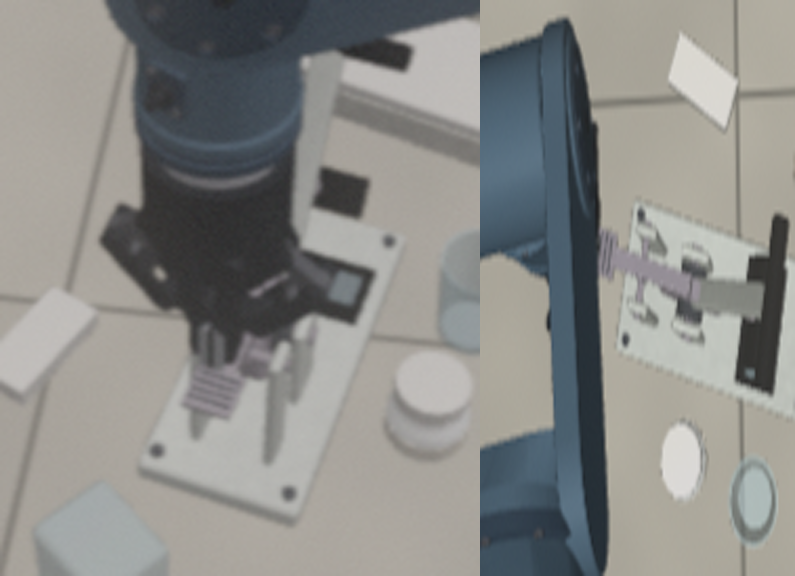

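The shut fingertips are at crop (215,352) and the ribbed plate at (213,390). I'll compare that with the projections.

```bash
python3 - <<'E'
from h import *
s=read_state();p=np.array(s["position"]);print(p, s["t"])
from scipy.spatial.transform import Rotation as Ro
z=Ro.from_quat(s["ee_rot"]).as_matrix()[:,2];print(z)
for q in (p+.017*z,[.584,.198,.135],[.5851,.2043,.135]): print((proj("side",q)[0]-[180,130])*3.2)
print([(np.round((np.array(r["uv"])-[180,130])*3.2),r["p"]) for r in models.spot_point("side","thumb_plate")])
E
```

```text
[0.58506946 0.20314099 0.16829734] 6.2
[-3.52414561e-04 -2.33276566e-04 -9.99999911e-01]
[208.89232074 378.08478608]
[211.67613693 387.43102091]
[208.3826976  396.21385109]
[(array([207., 385.]), 0.63)]
```

Emit:
{"fn": "step_arm", "kwargs": {
  "increments": "0 0 0.2 0 0 0;0 0 0.2 0 0 0;0 0 0 0 0 0;0 0 0 0 0 0"
}}

```text
t: 6.65
position: [0.5851, 0.2039, 0.1578]
ee_rot: [0.782, 0.623, -0.0, -0.0]
wrist_force: [0.6, 0.2, -0.2]
width: -0.0001
grasp_force: 0.0
```

Emit:
{"fn": "step_arm", "kwargs": {
  "increments": "0 0 0.15 0 0 0;0 0 0.15 0 0 0;0 0 0.1 0 0 0;0 0 0 0 0 0"
}}

```text
t: 7.05
position: [0.5847, 0.2038, 0.1471]
ee_rot: [0.782, 0.623, -0.001, -0.0]
wrist_force: [-0.5, 0.2, 0.3]
width: 0.0002
grasp_force: 0.0
```

```bash
python3 - <<'E'
from h import *
a=viewer.snapshot("side")[:,:,::-1]
A=cv2.resize(a[190:290,210:310],None,fx=6,fy=6,interpolation=cv2.INTER_CUBIC)
s=read_state();print(s["position"],s["wrist_force"],(proj("side",np.array(s["position"])-[0,0,.017])[0]-[210,190])*6)
cv2.imwrite("pics/c2.png",A)
E
```

```text
[0.5849533  0.20390313 0.14749068] [-0.14541552  0.55434843 -0.43739078] [211.26338337 390.28330266]
```

View pics/c2.png

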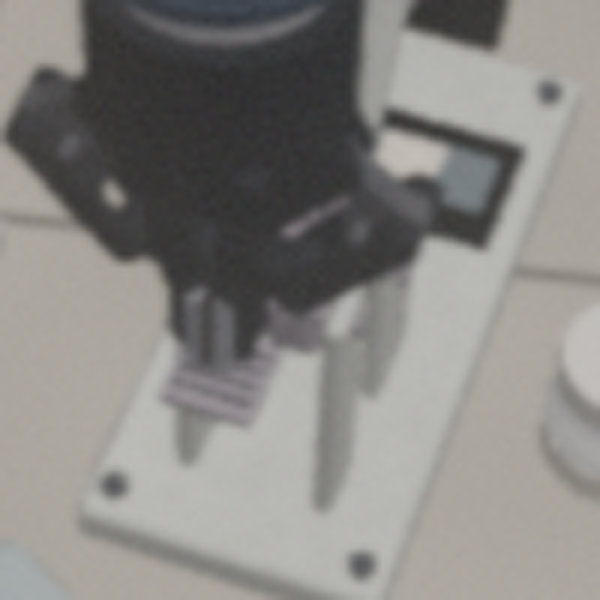

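The tips at (215,362) are over the plate (about (220,385)) but have not reached it, so I'll keep going down gently.

Emit:
{"fn": "step_arm", "kwargs": {
  "increments": "0 0 0.1 0 0 0;0 0 0.1 0 0 0;0 0 0 0 0 0"
}}

```text
t: 7.4
position: [0.5849, 0.2038, 0.1424]
ee_rot: [0.782, 0.623, -0.0, -0.0]
wrist_force: [-0.3, 0.2, -0.3]
width: 0.0002
grasp_force: 0.0
```

Emit:
{"fn": "step_arm", "kwargs": {
  "increments": "0 0 0.1 0 0 0;0 0 0.1 0 0 0;0 0 0 0 0 0"
}}

```text
t: 7.7
position: [0.5848, 0.2039, 0.1373]
ee_rot: [0.782, 0.623, -0.0, -0.0]
wrist_force: [0.2, -0.1, -0.7]
width: 0.0001
grasp_force: 0.0
```

Emit:
{"fn": "step_arm", "kwargs": {
  "increments": "0 0 0.1 0 0 0;0 0 0.1 0 0 0;0 0 0 0 0 0"
}}

```text
t: 8.0
position: [0.5849, 0.2038, 0.1324]
ee_rot: [0.782, 0.623, -0.0, -0.0]
wrist_force: [0.5, 0.5, -0.1]
width: -0.0
grasp_force: 0.0
```

```bash
python3 - <<'E'
from h import *
a=viewer.snapshot("side")[:,:,::-1]
A=cv2.resize(a[190:290,210:310],None,fx=6,fy=6,interpolation=cv2.INTER_CUBIC)
s=read_state();print((proj("side",np.array(s["position"])-[0,0,.017])[0]-[210,190])*6)
cv2.imwrite("pics/c3.png",A)
E
```

```text
[210.85248141 417.49868879]
```

View pics/c3.png

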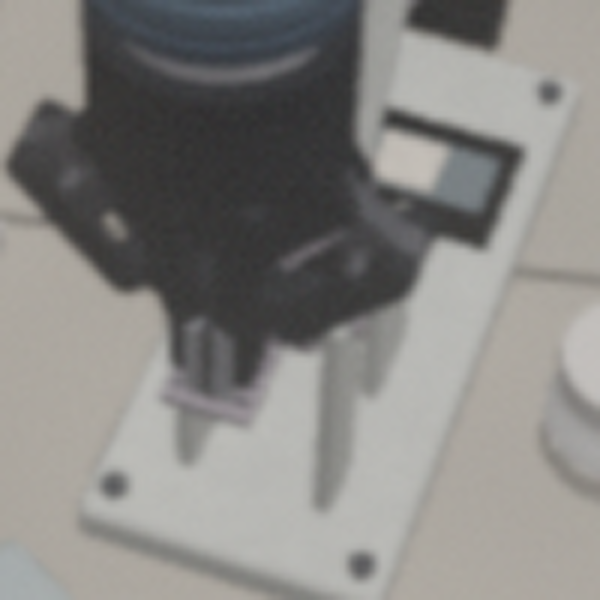

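The plate has not moved (front edge still near row 415) and the tips end at row 392, just above it. I'll continue in small steps until contact.

Emit:
{"fn": "step_arm", "kwargs": {
  "increments": "0 0 0.1 0 0 0;0 0 0.1 0 0 0;0 0 0 0 0 0"
}}

```text
t: 8.35
position: [0.5848, 0.2039, 0.1273]
ee_rot: [0.782, 0.623, -0.0, -0.0]
wrist_force: [0.3, -0.2, -0.4]
width: 0.0
grasp_force: 0.0
```

Emit:
{"fn": "step_arm", "kwargs": {
  "increments": "0 0 0.1 0 0 0;0 0 0.1 0 0 0;0 0 0 0 0 0"
}}

```text
t: 8.65
position: [0.5853, 0.2041, 0.1228]
ee_rot: [0.782, 0.623, 0.0, 0.0]
wrist_force: [0.4, 1.4, 1.9]
width: 0.0002
grasp_force: 0.9
```

Emit:
{"fn": "step_arm", "kwargs": {
  "increments": "0 0 0.1 0 0 0;0 0 0.1 0 0 0;0 0 0 0 0 0"
}}

```text
t: 8.95
position: [0.5851, 0.2038, 0.1174]
ee_rot: [0.782, 0.623, -0.0, 0.0]
wrist_force: [1.4, 1.6, 3.0]
width: 0.0
grasp_force: 1.2
```

```bash
python3 - <<'E'
from h import *
a=viewer.snapshot("side")[:,:,::-1]
A=cv2.resize(a[190:290,210:310],None,fx=6,fy=6,interpolation=cv2.INTER_CUBIC)
s=read_state();print(s["position"],s["wrist_force"],s["moment"])
cv2.imwrite("pics/c4.png",A)
E
```

```text
[0.58504975 0.20373974 0.11752066] [0.25435793 1.24148239 0.80678777] [ 0.19711996 -0.07225343  0.0139325 ]
```

View pics/c4.png

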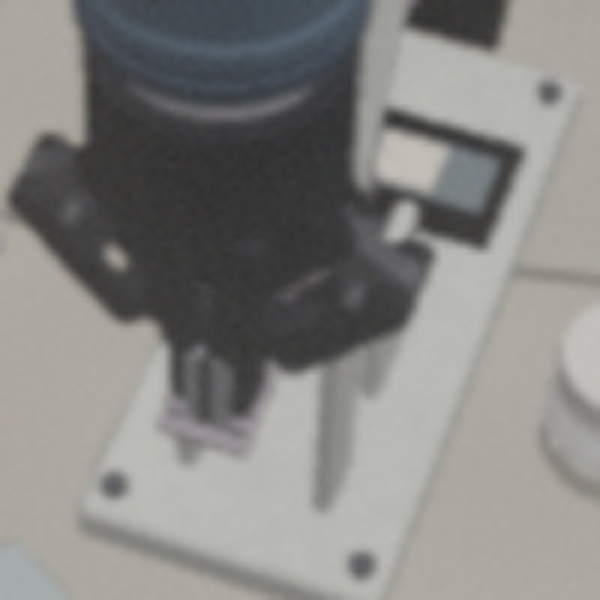

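The plate is now moving down with the tips (front edge from row 420 to about 445). I'll continue to the hard stop.

Emit:
{"fn": "step_arm", "kwargs": {
  "increments": "0 0 0.1 0 0 0;0 0 0.1 0 0 0;0 0 0.1 0 0 0;0 0 0 0 0 0"
}}

```text
t: 9.4
position: [0.5852, 0.204, 0.11]
ee_rot: [0.782, 0.623, -0.0, -0.0]
wrist_force: [0.2, 3.0, 1.8]
width: 0.0002
grasp_force: 1.1
```

Emit:
{"fn": "step_arm", "kwargs": {
  "increments": "0 0 0.1 0 0 0;0 0 0.05 0 0 0;0 0 0 0 0 0"
}}

```text
t: 9.7
position: [0.5857, 0.2039, 0.1094]
ee_rot: [0.782, 0.623, 0.0, 0.0]
wrist_force: [-6.6, 3.1, 18.2]
width: 0.0001
grasp_force: 8.6
```

It looks like the hard stop. I'll lift off and check the pawl.

Emit:
{"fn": "step_arm", "kwargs": {
  "increments": "0 0 -0.2 0 0 0;0 0 -0.6 0 0 0;0 0 -1 0 0 0;0 0 -1 0 0 0;0 0 -1 0 0 0;0 0 -1 0 0 0;0 0 -1 0 0 0;0 0 -1 0 0 0;0 0 -1 0 0 0;0 0 -1 0 0 0"
}}

```text
t: 10.7
position: [0.5849, 0.2031, 0.3279]
ee_rot: [0.783, 0.623, -0.001, 0.0]
wrist_force: [-0.7, 0.1, -0.2]
width: 0.0
grasp_force: 0.0
```

```bash
python3 - <<'E'
from h import *
a=viewer.snapshot("side")[:,:,::-1]
A=cv2.resize(a[130:290,200:310],None,fx=3.6,fy=3.6,interpolation=cv2.INTER_CUBIC)
A0=cv2.resize(cv2.imread("pics/s0.png")[130:290,200:310],None,fx=3.6,fy=3.6,interpolation=cv2.INTER_CUBIC)
x,y,ps,q=np.load("pose.npy");c,s=np.cos(ps),np.sin(ps)
for v in (0,.2,.4):
    L=np.array([.085+.045*np.cos(v)+.02*np.sin(v),.115+.02*np.cos(v)-.045*np.sin(v)])
    print(v,proj("side",[x+L[0]*c,y+L[0]*s,L[1]]))
print([(r["uv"],r["p"]) for r in models.spot_point("side","thumb_plate")],[(r["uv"],r["p"]) for r in models.spot_point("side","handle")])
cv2.imwrite("pics/c5.png",np.hstack([A0,A]))
E
```

```text
0 [[246.24198343 251.28527328]]
0.2 [[245.62410908 255.46832795]]
0.4 [[245.37034221 258.92940853]]
[] [([282.2, 142.2], 0.9), ([194.4, 235.5], 0.56), ([314.4, 256.2], 0.25)]
```

View pics/c5.png

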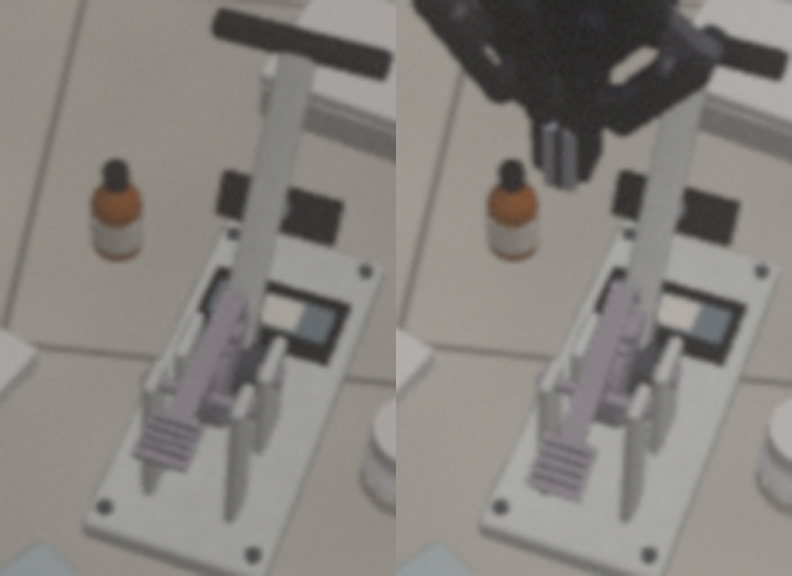

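The plate centre moved from (169,441) to (165,468) in the crop. That is 7.5 px, against 7.65 px predicted for 0.40 rad, so the pawl is fully free. Next I'll move over the handle.

Emit:
{"fn": "step_arm", "kwargs": {
  "increments": "-0.9 0 0 0 0 0;-0.9 0 0 0 0 0;-0.9 0 0 0 0 0;-0.9 0 0 0 0 0;-0.9 0 0 0 0 0;-0.9 0 0 0 0 0;-0.9 0 0 0 0 0;-0.9 0 0 0 0 0;-1 0 0 0 0 0;0 0 0 0 0 0"
}}

```text
t: 11.85
position: [0.538, 0.0016, 0.325]
ee_rot: [0.783, 0.621, -0.001, -0.001]
wrist_force: [0.3, 0.1, -0.5]
width: -0.0004
grasp_force: 0.0
```

Emit:
{"fn": "step_arm", "kwargs": {
  "increments": "0 0 0.8 0 0 0;0 0 0.8 0 0 0;0 0 0.8 0 0 0;0 0 0.4 0 0 0;0 0 0 0 0 0;0 0 0 0 0 0"
}}

```text
t: 12.45
position: [0.5394, 0.0043, 0.2569]
ee_rot: [0.782, 0.623, -0.0, -0.0]
wrist_force: [0.2, 0.5, 0.2]
width: -0.0001
grasp_force: 0.0
```

```bash
python3 - <<'E'
from h import *
a=viewer.snapshot("side")[:,:,::-1]
A=cv2.resize(a[90:250,220:350],None,fx=3.7,fy=3.7,interpolation=cv2.INTER_CUBIC)
s=read_state();x,y,ps,q=np.load("pose.npy");p=s["position"];c,t=np.cos(ps),np.sin(ps)
d=np.array(p[:2])-[x,y];print("pressframe",d@[c,t],d@[-t,c],p[2],s["wrist_force"])
cv2.imwrite("pics/c6.png",A)
E
```

```text
pressframe -0.06918828640787728 -0.0010949737580314644 0.25753912932686446 [ 0.47363859 -0.62451588  0.20818356]
```

View pics/c6.png

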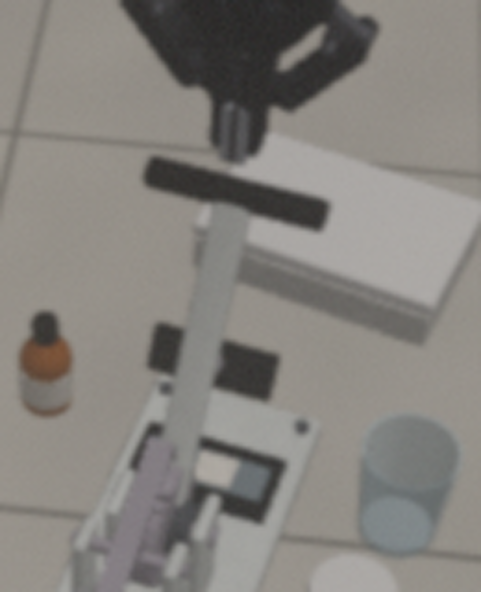

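The tips (235,158) are right above the handle (237,193). I'll creep down to contact.

Emit:
{"fn": "step_arm", "kwargs": {
  "increments": "-0.05 0 0.4 0 0 0;0 0 0.3 0 0 0;0 0 0 0 0 0"
}}

```text
t: 12.8
position: [0.5381, 0.003, 0.2377]
ee_rot: [0.782, 0.623, -0.001, -0.001]
wrist_force: [-0.7, -0.1, -0.4]
width: 0.0001
grasp_force: 0.0
```

Emit:
{"fn": "step_arm", "kwargs": {
  "increments": "0 0 0.15 0 0 0;0 0 0.15 0 0 0;0 0 0 0 0 0"
}}

```text
t: 13.1
position: [0.5391, 0.0007, 0.2343]
ee_rot: [0.783, 0.623, -0.001, 0.002]
wrist_force: [-5.9, -4.0, 13.1]
width: 0.0001
grasp_force: 6.5
```

Contact came where predicted. Now I'll follow the arc slowly.

Emit:
{"fn": "step_arm", "kwargs": {
  "increments": "-0.29 0 0.2 0 0 0;-0.29 0 0.2 0 0 0;-0.29 0 0.24 0 0 0;-0.29 0 0.25 0 0 0"
}}

```text
t: 13.5
position: [0.5323, -0.028, 0.212]
ee_rot: [0.782, 0.623, -0.001, 0.002]
wrist_force: [-8.8, -6.8, 14.7]
width: 0.0003
grasp_force: 7.1
```

Emit:
{"fn": "step_arm", "kwargs": {
  "increments": "-0.26 0 0.27 0 0 0;-0.27 0 0.27 0 0 0;-0.23 0 0.3 0 0 0;-0.24 0 0.3 0 0 0"
}}

```text
t: 13.9
position: [0.5276, -0.052, 0.1826]
ee_rot: [0.783, 0.623, -0.0, 0.002]
wrist_force: [-2.3, -5.2, 7.7]
width: 0.0001
grasp_force: 3.7
```

Emit:
{"fn": "step_arm", "kwargs": {
  "increments": "-0.2 0 0.32 0 0 0;-0.21 0 0.32 0 0 0;-0.17 0 0.34 0 0 0;-0.17 0 0.34 0 0 0;-0.13 0 0.35 0 0 0;-0.14 0 0.36 0 0 0"
}}

```text
t: 14.5
position: [0.5218, -0.0752, 0.1302]
ee_rot: [0.782, 0.623, 0.0, 0.001]
wrist_force: [1.5, -2.2, 3.5]
width: -0.0004
grasp_force: 1.7
```

Emit:
{"fn": "step_arm", "kwargs": {
  "increments": "-0.1 0 0.36 0 0 0;-0.1 0 0.37 0 0 0;-0.06 0 0.37 0 0 0;-0.07 0 0.38 0 0 0;-0.03 0 0.3 0 0 0;-0.03 0 0.3 0 0 0;0 0 0 0 0 0"
}}

```text
t: 15.2
position: [0.5176, -0.0833, 0.0765]
ee_rot: [0.782, 0.623, -0.001, -0.002]
wrist_force: [0.2, 0.3, -0.9]
width: 0.0
grasp_force: 0.0
```

Emit:
{"fn": "step_arm", "kwargs": {
  "increments": "0 0 0.1 0 0 0;0 0 0 0 0 0"
}}

```text
t: 15.4
position: [0.5184, -0.0836, 0.0756]
ee_rot: [0.782, 0.623, -0.0, -0.001]
wrist_force: [-1.0, 0.3, 2.2]
width: 0.0001
grasp_force: 0.7
```

Emit:
{"fn": "step_arm", "kwargs": {
  "increments": "0 0 0.08 0 0 0;0 0 0 0 0 0"
}}

```text
t: 15.6
position: [0.5187, -0.0837, 0.0752]
ee_rot: [0.782, 0.623, -0.0, -0.0]
wrist_force: [-6.9, 2.8, 16.9]
width: 0.0002
grasp_force: 8.1
```

Stiff contact at the expected height, so this is the stop. I'll lift clear and check.

Emit:
{"fn": "step_arm", "kwargs": {
  "increments": "0 0 -0.2 0 0 0;0 0 -0.5 0 0 0;0 0 -1 0 0 0;0 0 -1 0 0 0;0 0 -1 0 0 0;0 0 -1 0 0 0;0 0 -1 0 0 0;0 0 -1 0 0 0;0 0 0 0 0 0"
}}

```text
t: 16.5
position: [0.5211, -0.0848, 0.2459]
ee_rot: [0.782, 0.623, 0.002, 0.003]
wrist_force: [0.5, -0.7, 0.8]
width: 0.0001
grasp_force: 0.0
```

```bash
python3 - <<'E'
from h import *
a=viewer.snapshot("side");b=viewer.snapshot("top")
cv2.imwrite("pics/end.png",a[:,:,::-1])
x,y,ps,_=np.load("pose.npy");c,s=np.cos(ps),np.sin(ps)
for q in(0,.05,.1,.2):
    h=.03-.19*np.cos(q);print(q,proj("side",[x+h*c,y+h*s,.075+.19*np.sin(q)]))
for th in("handle","thumb_plate","dropper_mid","pot_mid","mailer_mid","beaker_mid","stain_jar_mid","slide_box_mid"):
    print(th,[[(np.round(r["uv"],1),round(r["p"],2)) for r in models.spot_point(n,th)[:2]] for n in("side","top")])
g0=cv2.imread("pics/s0.png",0);g=cv2.cvtColor(a,cv2.COLOR_RGB2GRAY)
# plate shift by template match, pawl still free?
T=cv2.imread("pics/s0.png")[238:262,236:258]
cc=viewer.snapshot("side")[:,:,::-1]
m=cv2.matchTemplate(np.ascontiguousarray(cc[225:290,220:280]),T,cv2.TM_CCOEFF_NORMED);_,v,_,l=cv2.minMaxLoc(m);print("plate shift",l[0]+220-236,l[1]+225-238,v)
E
```

```text
0 [[289.8108752  168.97561954]]
0.05 [[290.08562341 166.14485898]]
0.1 [[290.30234682 163.42293207]]
0.2 [[290.55551468 158.33400475]]
handle [[(array([290.3, 168.7]), 0.75)], [(array([295.4, 220.9]), 0.64)]]
thumb_plate [[(array([244.7, 259.1]), 0.55)], [(array([177.5, 194.4]), 0.62)]]
dropper_mid [[(array([231. , 187.7]), 0.69)], [(array([277.3, 171.5]), 0.57)]]
pot_mid [[(array([313. , 258.5]), 0.57)], [(array([216.6, 251. ]), 0.77), (array([224.8, 150.3]), 0.59)]]
mailer_mid [[(array([191.3, 238.5]), 0.92)], [(array([226.4, 151.3]), 0.55)]]
beaker_mid [[(array([327.8, 219.4]), 0.88)], [(array([246.9, 261.4]), 0.59), (array([156.1, 177.4]), 0.45)]]
stain_jar_mid [[(array([209.5, 305.4]), 0.61)], [(array([157.3, 179.1]), 0.86)]]
slide_box_mid [[(array([312.4, 152.2]), 0.61)], [(array([334.2, 239.2]), 0.85), (array([274.3, 172.4]), 0.61)]]
plate shift 0 1 0.6936074495315552
```

```bash
python3 -c "
from bench import ctrl
print(ctrl.finish_job())"
```

```text
the job is handed in; nothing more can be done
None
```

I freed the pawl and pushed the press arm fully down, then lifted clear and handed the job in at about 17 s; the camera networks put the handle and thumb plate where they should be and the bystanders about where they stood, but no verdict came back.

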